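# Put the marker away in the tilt-out pocket

### The job

Put the blue-capped marker away in the small white rack: swing the rack's blue pocket forward by its cross bar as far as it goes, stand the marker in the pocket, then push the pocket fully back into the rack so that the marker is left standing upright inside it. Leave the tweezers where they lie and do not knock over the specimen cup or the oil bottle.

Things in the scene. Friction and masses are not known exactly. Their poses are not given: they have to be found in the camera images.
- marker: felt marker, white barrel with a blue cap, lying on the worktop; 138 mm long, 10 mm wide, 11 mm high, 12 g; it may stand in the pocket either end up. Origin: middle of its underside; its long axis is its own y; z is up as it lies.
- tweezers: flat metal tweezers, 122 x 11 x 8 mm, lying on the worktop; origin: middle of the underside, long axis its own y. Not to be moved.
- rack: small white rack fixed to the worktop (place and yaw vary): foot plate x -50 to 45 mm, 86 mm wide, 12 mm high; housing x -38 to 31 mm, 63 mm wide, with cheeks, back and a roof (underside 178, top 184 mm high), open in front (its -x side), where the blue pocket swings out. Origin: on the worktop in the housing; x points to its back, z up. The roof covers the mouth of the shut pocket.
- pocket (a joint): swing of the blue pocket about a level hinge at its lower front edge, along the rack's y; 0 = shut (upright in the rack), 0.8 rad = stop, top swung forward (toward the rack's -x) by 46 degrees. It stays where it is left; moving it takes 1 to 4 N at the cross bar. It may start slightly ajar.
- pocket_floor (a point): middle of the pocket's inner floor, turning with the pocket: z runs up the pocket, x from front panel to back, y across. Inside 36 mm (x) by 38 mm (y); side and back walls rise 81 mm above this floor, the 46 mm wide front panel 130 mm; walls 4 mm thick. From the hinge it lies 18 mm along x and 5 mm along z.
- pocket_bar (a point): middle of the round aluminium cross bar along the top edge of the pocket's front panel, same axes as the pocket; bar 10 mm in diameter, 150 mm long along y, so it stands out 43 mm past each cheek of the housing, where fingers can go down behind it and pull. 135 mm above the hinge; when shut 153 mm above the worktop.
- pocket_hinge (a point): middle of the pocket's hinge axis, 18 mm above the worktop, 36 mm in front of the rack's origin; same axes as the pocket.
- cup: loose specimen cup with a yellow lid, 57 mm wide, 71 mm high, standing; origin: middle of the underside. A bystander.
- oil: loose small brown bottle with a black cap, 29 mm wide, 76 mm high, standing; origin: middle of the underside. A bystander.

How it is judged:
By the outcome, as a careful person would: the job done as asked, in the order asked, and still so for the second after the job is handed in, with the robot touching nothing.
It also fails if it takes over 72 s, if anything falls off the work surface, if the arm or the gripper's body presses on something with over 40 N, if the wrist force passes 120 N, or if a joint passes its speed limit or range.

### The arm

A 7-joint arm with a two-finger parallel gripper is mounted at the origin on a cart in front of the work surface, level with it; the furniture and walls round the work are solid. World frame = base frame: x ahead of the robot, y to its left, z up, the work surface at z = 0. Lengths are in m, angles in rad, forces in N, time in s.
With the tool pointing down it reaches from about 0.425 to 0.925 m from the base axis. Payload 6.8 kg.
Tool frame: the origin (TCP) lies at the very end of the fingers, on their centre line; the grasp point (between the pads) lies 19 mm behind it; z points along the fingers, y is the line along which they close (so a half turn about z gives the same grasp; the last joint's range is limited). The gripper opens to 85 mm and grips with 20 to 120 N. Pads are 22 mm wide; open, the fingers measure 114 mm over their backs; the gripper's body (76 mm by 85 mm) begins 54 mm behind the grasp point. The pads swing forward as they close: fully open they stand 13 mm farther back than shut.
Start: joints at [-1.443, 0.477, 0.022, 1.555, -0.011, 1.109, -0.083], TCP at [0.158, 0.656, 0.231] pointing down, gripper open.
Joint ranges: [-2.96, 2.96], [-0.34, 2.1], [-1.41, 1.46], [0.24, 2.44], [-1.37, 4.51], [0.17, 1.92], [-2.96, 2.96]. Speed limits (rad/s): [2.39, 2.39, 3.14, 3.14, 3.14, 3.14, 3.14].

### API

Orientations are given as a unit quaternion [w, x, y, z].
In Python, from station import bot gives the robot as it stands.
- The arm moves only by the tool apply_moves, never from a script. Its argument "deltas" is a list of rows, each a list of 3 entries, a list of its own where there are three numbers: the closure, from 0 (fully open) to 1 (shut), then the shift along the tool's x, y, z in units of 0.2 m (1.0 is 0.2 m), then the turn about the tool's z in units of 2 pi rad (1.0 is 2 pi rad). A call has 1 to 12 rows; each row is the pose to reach, as a shift and turn from the pose commanded when the call began, along the tool's axes at that moment, turning the shorter way round; what a row does not reach only later rows make up. A row lasts 1/10 s, in which the tool goes at most 50 mm and 8.59 degrees, less where a joint would pass 70% of its speed; a pose out of reach is approached as far as the arm can. A call with a number of a shift or a turn outside -1 to 1 is refused whole. A call with a gripper value outside its range is refused whole. The fingers move at their own pace and stop on an object; "squeeze" is the grip in N (left out, the last holds). Time passes only in rows, so rows that repeat a pose let the fingers close. It gives the time, the measured TCP pose, the force, the opening and the grip force at its end, in the units of the state.
- bot.get_obs(): the state, without advancing time (a new reading comes with each control period).
- bot.read_camera(name): name is "scene" or "top"; returns a dict with "color" (420x560x3 uint8, red, green, blue), "intrinsics" (3x3 intrinsics, pixels), "pose" (4x4, takes a point from camera to world coordinates). Camera axes: x right, y down, z forward; pixel columns grow to the right and rows downward; lengths in m; the calibration is good to about 2 mm. A picture is of the moment at which its call begins. There is no depth.
- bot.hand_in(): hands the job in; it is judged then, once.
Trained networks look in a picture, given as the dict that the camera call returned (one of the last four; its "shot" number tells which), for a name from the list of things; names that differ only in an ending like _2 or _b are one class to them, and where a whole thing is asked for, a point or a joint stands for the part that bears it (a point fixed in the world has none). Each returns a list of dicts, best first, with "confidence" (0 to 1); they miss things now and then, are a little off and sometimes report something else, mostly with a low value. They report only what shows in the picture. A call takes as long as a camera call.
- bot.look_for(picture, target): "point" ([x, y, z] in m, in world coordinates, good to about 4 mm: the middle of the surface that is visible of it).
The state is a dict: "t": time; "q": joint angles; "joint_vel": joint speeds; "joint_torque": joint torques, N m; "eef_pos": TCP position; "tool_rot": TCP orientation; "contact_force": force on the tool from outside, world axes, zero at the start; "torque": the same for the moment, N m; "gripper_width": opening from 0.0 (shut) to 1.0 (fully open); "grasp_force": force on a finger pad.
Only numpy, scipy, OpenCV 4.12 (cv2) and the standard library are available. Lean on these libraries where they do the work, as an engineer would, in place of code of your own. Each camera call takes 0.05 s, during which the arm holds its last target. There are 200 camera calls.

## Working session

There is one attempt and no reset: what is moved stays moved. The work goes in short steps, Python scripts to look and compute and a tool call to move; the robot and the scene stay as the last step left them, time stands still between calls to the robot, and variables do not carry over. Pictures are saved under pics/ and viewed, at most 10 in all, crops included, and the job is handed in when it is done.

Besides the shell and the picture viewer there is one more tool, called after "Request:" as name(argument=value, ...) on one line, values as JSON. apply_moves: Moves the arm, as the interface text tells. Its arguments: {"type":"object","properties":{"deltas":{"type":"array","items":{"type":"array"}},"squeeze":{"type":"number"}},"required":["deltas"]}

```bash
mkdir -p pics
python3 - <<'E'
from station import bot
import cv2, numpy as np
o=bot.get_obs(); print(o['t'],o['eef_pos'],o['tool_rot'],o['gripper_width'])
for n in ["top","scene"]:
    p=bot.read_camera(n); cv2.imwrite(f"pics/{n}0.png",p["color"][:,:,::-1])
    print(n,np.round(p["intrinsics"],1).tolist(),np.round(p["pose"],3).tolist())
    for t in ["marker","tweezers","rack","pocket","pocket_bar","cup","oil"]:
        print(t,[(np.round(d["point"],3).tolist(),round(d["confidence"],2)) for d in bot.look_for(p,t)[:3]])
E
```

```text
0.0 [0.15751465 0.65574895 0.23032137] [-5.41110001e-05  1.17577449e-01  9.93063287e-01 -9.21357230e-04] 1.0000226024485845
top [[422.7, 0.0, 276.5], [0.0, 422.7, 208.1], [0.0, 0.0, 1.0]] [[-0.36, -0.912, 0.197, 0.37], [-0.933, 0.351, -0.08, 0.077], [0.003, -0.213, -0.977, 1.009], [0.0, 0.0, 0.0, 1.0]]
marker [([0.493, 0.307, 0.014], 0.66)]
tweezers [([0.46, -0.255, 0.008], 0.6)]
rack [([0.569, -0.01, 0.161], 0.95)]
pocket [([0.55, -0.022, 0.155], 0.95)]
pocket_bar [([0.554, -0.02, 0.158], 0.78)]
cup [([0.618, 0.188, 0.065], 0.89)]
oil [([0.653, -0.263, 0.051], 0.73)]
scene [[451.5, 0.0, 281.3], [0.0, 451.5, 216.3], [0.0, 0.0, 1.0]] [[0.832, -0.404, 0.38, 0.172], [-0.554, -0.581, 0.596, -0.603], [-0.02, -0.707, -0.707, 0.823], [0.0, 0.0, 0.0, 1.0]]
marker [([0.481, 0.301, 0.009], 0.75)]
tweezers [([0.458, -0.249, 0.009], 0.82), ([0.644, -0.282, 0.048], 0.25)]
rack [([0.575, -0.041, 0.119], 0.67), ([0.554, -0.026, 0.112], 0.39)]
pocket [([0.555, -0.024, 0.111], 0.97)]
pocket_bar [([0.556, -0.026, 0.11], 0.63)]
cup [([0.614, 0.179, 0.069], 0.72)]
oil [([0.646, -0.28, 0.049], 0.9)]
```

View pics/top0.png

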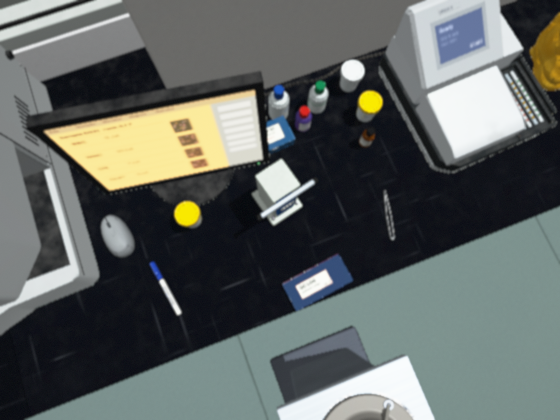

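View pics/scene0.png

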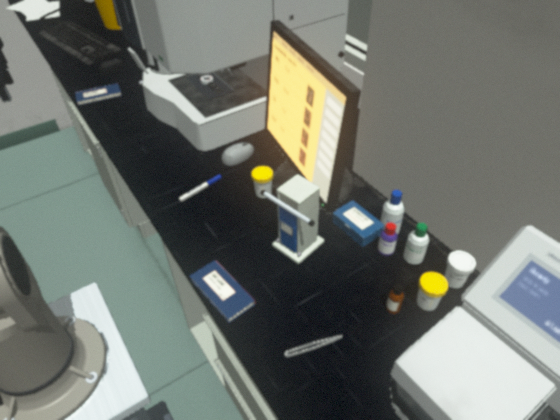

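The top view shows the marker from (152,264) at the blue cap to (180,314). The rack is at about (280,190), with its bar from (262,217) to (314,182). The cup is at (187,214), the tweezers at (389,215) and the oil at (367,138). I'll zoom in on the rack and marker for exact pixels.

Run:
```python
import cv2, numpy as np
t=cv2.imread("pics/top0.png"); s=cv2.imread("pics/scene0.png")
def c(im,x,y,w,h,W,H):
    r=cv2.resize(im[y:y+h,x:x+w],(W,H),interpolation=cv2.INTER_CUBIC)
    return r
A=c(t,245,150,80,80,400,400); B=c(s,250,165,80,100,400,500)
C=c(t,140,255,50,65,200,260) 
D=c(s,170,170,60,36,300,180)
o=np.zeros((600,800,3),np.uint8); o[:400,:400]=A; o[:500,400:]=B; o[400:600,:]=0
o[400:500,400:]=B[400:]
m=c(t,140,255,50,65,154,200); o[400:,:154]=m
n=c(s,175,170,50,36,222,160); o[400:560,160:382]=n
cv2.imwrite("pics/z.png",o)
```

```text
(no output)
```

View pics/z.png

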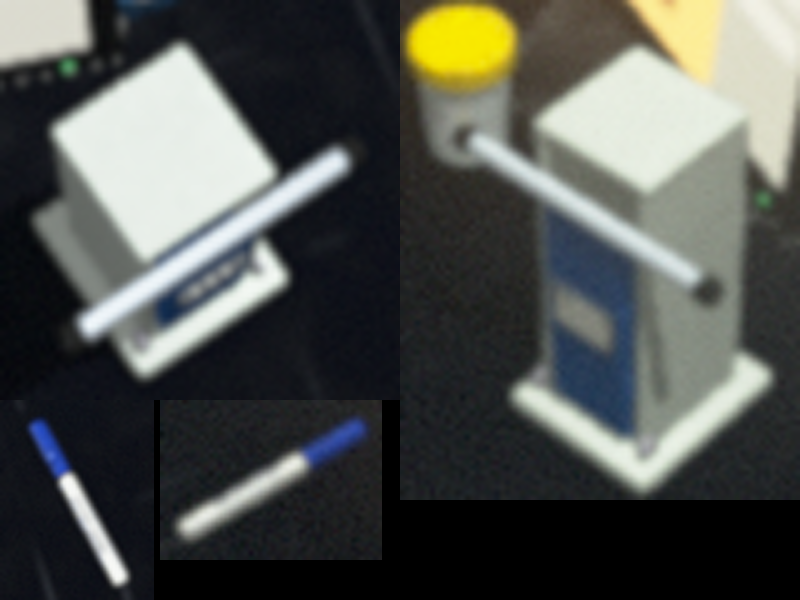

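```bash
cat > h.py <<'E'
import numpy as np
from station import bot
from scipy.spatial.transform import Rotation as R
def proj(cam,P):
    K,T=cam; q=(np.atleast_2d(P)-T[:3,3])@T[:3,:3]; u=q@K.T; return u[:,:2]/u[:,2:]
def plane(cam,uv,z):
    K,T=cam; d=T[:3,:3]@np.linalg.solve(K,[*uv,1]); o=T[:3,3]; return o+d*(z-o[2])/d[2]
def tool():
    o=bot.get_obs(); w=o['tool_rot']; return o,R.from_quat([w[1],w[2],w[3],w[0]]).as_matrix()
E
python3 - <<'E'
from h import *
from scipy.optimize import least_squares
c={n:(lambda p:(p["intrinsics"],p["pose"]))(bot.read_camera(n)) for n in("top","scene")}
tz=lambda l:np.array(l)/5+[245,150]; sz=lambda l:(np.array(l)-[400,0])/5+[250,165]
roofT=tz([(180,42),(52,130),(148,262),(275,178)]); roofS=sz([(638,45),(537,122),(645,190),(745,115)])
barT=tz([(65,337),(365,145)]); barS=sz([(455,133),(718,292)])
roof=np.array([(.031,.0315),(-.0,0)])
# order: back-left?, by trial: T/S listed: far, left, front, right
def model(p):
    x,y,w,a=p; Rz=R.from_euler('z',w).as_matrix(); o=np.array([x,y,0])
    rf=np.array([(.031,-.0315,.184),(.031,.0315,.184),(-.038,.0315,.184),(-.038,-.0315,.184)])
    b=[(-.036-.135*np.sin(a),s*.075,.018+.135*np.cos(a)) for s in(1,-1)]
    return rf@Rz.T+o,np.array(b)@Rz.T+o
def res(p,k):
    rf,b=model(p); rf=np.roll(rf,k,0)
    return np.concatenate([(proj(c["top"],rf)-roofT).ravel(),(proj(c["scene"],rf)-roofS).ravel(),(proj(c["top"],b)-barT).ravel(),(proj(c["scene"],b)-barS).ravel()])
for k in range(4):
    r=least_squares(res,[.58,-.02,0,.05],args=(k,)); print(k,r.cost,r.x)
    if k==0 or r.cost<best.cost: best=r;bk=k
print(np.round(best.fun.reshape(-1,2),1).tolist()); print("bar",model(best.x)[1].round(3).tolist(),"roof",model(best.x)[0].round(3).tolist())
mt=lambda q:np.array(q)*[50/154,.325]+[140,255]-[0,130]
ms=lambda q:(np.array(q)-[160,400])*[50/222,36/160]+[175,170]
for nm,f,pts in(("top",mt,[(35,420),(122,584)]),("scene",ms,[(365,428),(183,530)])):
    a,b=[plane(c[nm],f(q),.0055) for q in pts]; print(nm,a.round(4),b.round(4),np.linalg.norm(a-b),(a+b)/2,np.arctan2(*(a-b)[:2][::-1]))
o,T=tool(); print(o['t'],T.round(3).tolist())
E
```

```text
0 1196.3547290924664 [ 0.59291148 -0.01024468  0.42990339  0.03599065]
1 4109.021949134972 [ 0.58883791 -0.00613103  0.82082033 -0.00345311]
2 5149.090097003251 [ 0.59269271 -0.01897272 -0.16931907 -0.00467001]
3 1713.2422347617494 [ 0.59293954 -0.0180261  -0.07461481  0.00598528]
[[-5.7, 0.0], [-1.8, 3.6], [3.4, 0.4], [-0.3, -4.5], [20.2, 9.4], [15.2, -15.5], [-23.1, -11.0], [-17.2, 14.4], [6.2, 4.5], [-3.9, -7.2], [-2.1, 5.0], [5.6, -1.9]]
bar [[0.525, 0.041, 0.153], [0.587, -0.095, 0.153]] roof [[0.634, -0.026, 0.184], [0.608, 0.031, 0.184], [0.545, 0.003, 0.184], [0.571, -0.055, 0.184]]
top [0.5581 0.3171 0.0055] [0.418  0.2933 0.0055] 0.14208909590411453 [0.48800682 0.30519052 0.0055    ] 0.16792405968410598
scene [0.5591 0.3155 0.0055] [0.4235 0.2943 0.0055] 0.13730995795959305 [0.49131827 0.30492563 0.0055    ] 0.15516688793586728
0.9 [[-0.972, 0.234, -0.0], [0.234, 0.972, 0.0], [0.0, 0.0, -1.0]]
```

Run:
```python
from h import *
from scipy.optimize import least_squares
c={n:(lambda p:(p["intrinsics"],p["pose"]))(bot.read_camera(n)) for n in("top","scene")}
tz=lambda l:np.array(l)/5+[245,150]; sz=lambda l:(np.array(l)-[400,0])/5+[250,165]
roofT=tz([(180,42),(52,130),(148,262),(275,178)]); roofS=sz([(745,115),(638,45),(537,122),(645,190)])
barT=tz([(65,337),(365,145)]); barS=sz([(455,133),(718,292)])
def model(p):
    x,y,w,a=p; Rz=R.from_euler('z',w).as_matrix(); o=np.array([x,y,0])
    rf=np.array([(.031,-.0315,.184),(.031,.0315,.184),(-.038,.0315,.184),(-.038,-.0315,.184)])
    b=[(-.036-.135*np.sin(a),s*.075,.018+.135*np.cos(a)) for s in(1,-1)]
    return rf@Rz.T+o,np.array(b)@Rz.T+o
def res(p):
    rf,b=model(p)
    return np.concatenate([(proj(c["top"],rf)-roofT).ravel(),(proj(c["scene"],rf)-roofS).ravel(),(proj(c["top"],b)-barT).ravel(),(proj(c["scene"],b)-barS).ravel()])
r=least_squares(res,[.58,-.02,0,.05]); print(r.cost,r.x)
print(np.round(r.fun.reshape(-1,2),1).tolist()); print("bar",model(r.x)[1].round(3).tolist())
```

```text
5.5315380579985645 [ 0.59305701 -0.01351603  0.23219086  0.02854867]
[[0.0, -0.2], [0.1, -1.2], [0.1, -0.2], [0.4, -0.6], [0.5, -1.1], [-0.2, 0.3], [-1.5, 0.4], [-0.9, 0.4], [-0.2, 0.5], [-1.1, -0.6], [0.5, 0.4], [-0.4, 1.2]]
bar [[0.537, 0.05, 0.153], [0.572, -0.096, 0.153]]
```

The fit is good, with residuals of about 1 px: rack at (0.593, -0.0135), yaw 0.232, pocket about 0.03 rad ajar. I'll open the pocket first, with the fingers straddling the +y overhang of the bar.

Request:
apply_moves(deltas=[[0.6,[-0.2,-0.2,0],0],[0.6,[-0.45,-0.45,0],0],[0.6,[-0.7,-0.7,0],0],[0.6,[-0.865,-0.861,0],0],[0.6,[-0.865,-0.861,0],0],[0.6,[-0.865,-0.861,0],0]])

```text
t: 1.6
eef_pos: [0.2903, 0.4425, 0.2315]
tool_rot: [0.001, 0.122, 0.992, -0.001]
contact_force: [-0.1, 0.5, 0.4]
gripper_width: 0.399
grasp_force: 0.0
```

Request:
apply_moves(deltas=[[0.6,[-0.2,-0.2,0],0],[0.6,[-0.45,-0.45,0],0],[0.6,[-0.7,-0.7,0],0],[0.6,[-0.865,-0.861,0],0],[0.6,[-0.865,-0.861,0],0],[0.6,[-0.865,-0.861,0],0]])

```text
t: 2.2
eef_pos: [0.4168, 0.2351, 0.2317]
tool_rot: [0.001, 0.122, 0.992, -0.001]
contact_force: [-0.2, 0.5, -0.3]
gripper_width: 0.399
grasp_force: 0.0
```

Request:
apply_moves(deltas=[[0.6,[-0.2,-0.2,0],0.02],[0.6,[-0.45,-0.45,0],0.04],[0.6,[-0.7,-0.7,0],0.06],[0.6,[-0.865,-0.861,0],0.08],[0.6,[-0.865,-0.861,0],0.1],[0.6,[-0.865,-0.861,0],0.125],[0.6,[-0.865,-0.861,0],0.15],[0.6,[-0.865,-0.861,0],0.1756],[0.6,[-0.865,-0.861,0],0.1756],[0.6,[-0.865,-0.861,0],0.1756]])

```text
t: 3.2
eef_pos: [0.5417, 0.0338, 0.2313]
tool_rot: [-0.0, 0.619, 0.785, 0.0]
contact_force: [0.7, 1.2, -1.1]
gripper_width: 0.402
grasp_force: 0.0
```

```bash
cat >> h.py <<'E'
O=np.array([.593,-.0135,0]); RZ=R.from_euler('z',.2322).as_matrix()
def w(p): return O+RZ@np.array(p)       # rack -> world
def rk(p): return RZ.T@(np.array(p)-O)
def rel(*ps):                            # rack-frame targets -> move units
    o,T=tool(); print('t',o['t'],'rack tcp',rk(o['eef_pos']).round(4),'yaw y',np.degrees(np.arctan2(T[1,1],T[0,1])).round(1),'F',np.round(o['contact_force'],1),'w',round(o['gripper_width'],3),'g',round(o['grasp_force'],1))
    for p in ps: print(p,(T.T@(w(p)-o['eef_pos'])/.2).round(3).tolist())
E
python3 - <<'E'
from h import *
B=lambda a,dz=-.02:(round(-.036-.135*np.sin(a),4),.056,round(.018+.135*np.cos(a)+dz,4))
rel((-.04,.056,.2),(-.04,.056,.133),*[B(a) for a in(.1,.2,.3,.4,.5,.6,.7,.8,.88)])
p=bot.read_camera("scene"); import cv2; cv2.imwrite("pics/s1.png",p["color"][120:300,180:400,::-1].repeat(3,0).repeat(3,1))
E
```

```text
t 3.2 rack tcp [-0.039   0.0578  0.2313] yaw y 13.5 F [ 0.7  1.2 -1.1] w 0.402 g 0.0
(-0.04, 0.056, 0.2) [-0.009, -0.005, 0.156]
(-0.04, 0.056, 0.133) [-0.009, -0.005, 0.491]
(np.float64(-0.0495), 0.056, np.float64(0.1323)) [-0.009, -0.053, 0.495]
(np.float64(-0.0628), 0.056, np.float64(0.1303)) [-0.009, -0.119, 0.505]
(np.float64(-0.0759), 0.056, np.float64(0.127)) [-0.009, -0.185, 0.521]
(np.float64(-0.0886), 0.056, np.float64(0.1223)) [-0.008, -0.248, 0.545]
(np.float64(-0.1007), 0.056, np.float64(0.1165)) [-0.008, -0.309, 0.574]
(np.float64(-0.1122), 0.056, np.float64(0.1094)) [-0.008, -0.366, 0.609]
(np.float64(-0.123), 0.056, np.float64(0.1013)) [-0.008, -0.42, 0.65]
(np.float64(-0.1328), 0.056, np.float64(0.0921)) [-0.008, -0.469, 0.696]
(np.float64(-0.14), 0.056, np.float64(0.084)) [-0.007, -0.505, 0.736]
```

Request:
apply_moves(deltas=[[0.6,[-0.009,-0.005,0.2],0],[0.6,[-0.009,-0.005,0.4],0],[0.6,[-0.009,-0.005,0.49],0],[0.8,[-0.009,-0.005,0.49],0],[0.8,[-0.009,-0.005,0.49],0],[0.8,[-0.009,-0.005,0.49],0]])

```text
t: 3.85
eef_pos: [0.5423, 0.031, 0.1348]
tool_rot: [0.001, 0.62, 0.784, 0.001]
contact_force: [-0.3, 0.6, -0.0]
gripper_width: 0.201
grasp_force: 0.0
```

Request:
apply_moves(deltas=[[0.8,[0,-0.05,0],0],[0.8,[0,-0.114,0.015],0],[0.8,[0,-0.18,0.03],0],[0.8,[0,-0.243,0.055],0],[0.8,[0,-0.304,0.085],0],[0.8,[0,-0.361,0.12],0],[0.8,[0,-0.415,0.16],0],[0.8,[0,-0.465,0.205],0],[0.8,[0,-0.5,0.23],0],[0.8,[0,-0.52,0.24],0],[0.8,[0,-0.52,0.24],0],[0.8,[0,-0.52,0.24],0]])

```text
t: 5.05
eef_pos: [0.449, 0.0086, 0.0881]
tool_rot: [0.006, 0.62, 0.784, 0.006]
contact_force: [15.1, 4.3, 7.9]
gripper_width: 0.201
grasp_force: 7.8
```

Run:
```python
from h import *
import cv2
rel()
p=bot.read_camera("scene"); cv2.imwrite("pics/s2.png",cv2.resize(p["color"][120:300,180:400,::-1],None,fx=3,fy=3))
```

```text
t 5.05 rack tcp [-0.135   0.0547  0.0881] yaw y 13.3 F [15.1  4.3  7.9] w 0.201 g 7.8
```

View pics/s2.png

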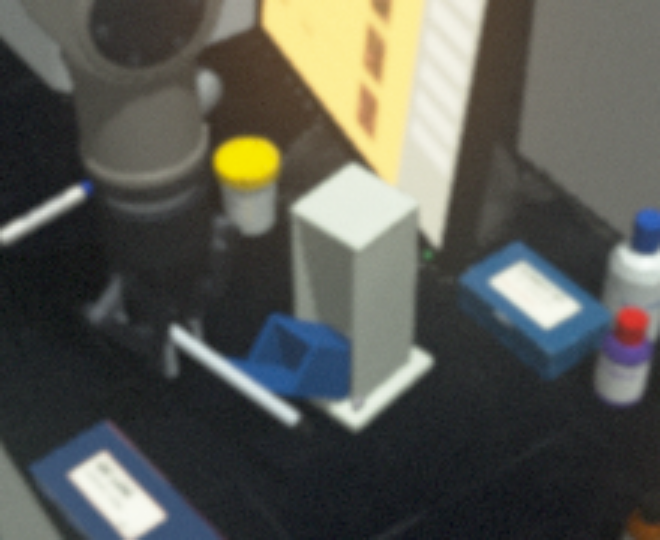

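The pocket is at its stop: the bar shows at (170-300, 330-420) of the crop and the mouth faces up, with 15 N held. Next I go to the marker.

Request:
apply_moves(deltas=[[0.8,[0,0.045,0],0],[0.7,[0,0.045,-0.25],0],[0.6,[0,0.045,-0.5],0],[0.5,[0.2,0.1,-0.5],-0.02],[0.5,[0.45,0.17,-0.5],-0.04],[0.5,[0.7,0.24,-0.5],-0.06],[0.5,[0.95,0.3,-0.5],-0.08],[0.5,[0.95,0.3,-0.5],-0.1],[0.5,[0.95,0.3,-0.5],-0.12],[0.5,[0.95,0.3,-0.5],-0.12]])

```text
t: 6.1
eef_pos: [0.4535, 0.2053, 0.1841]
tool_rot: [-0.001, 0.287, 0.958, -0.001]
contact_force: [0.1, -0.4, -0.1]
gripper_width: 0.504
grasp_force: 0.0
```

Run:
```python
from h import *
rel(tuple(rk([.4594,.3,.15]).round(4)))
```

```text
t 6.1 rack tcp [-0.0854  0.2451  0.1841] yaw y 56.6 F [ 0.1 -0.4 -0.1] w 0.504 g 0.0
(np.float64(-0.0579), np.float64(0.3358), np.float64(0.15)) [0.236, 0.412, 0.17]
```

Request:
apply_moves(deltas=[[0.5,[0.1,0.2,0],-0.02],[0.5,[0.236,0.412,0.1],-0.04],[0.5,[0.236,0.412,0.2],-0.06],[0.5,[0.236,0.412,0.3],-0.08],[0.5,[0.236,0.412,0.4],-0.1],[0.5,[0.236,0.412,0.4],-0.1185],[0.5,[0.236,0.412,0.4],-0.1185],[0.5,[0.236,0.412,0.4],-0.1185]])

```text
t: 6.9
eef_pos: [0.4608, 0.2997, 0.1051]
tool_rot: [-0.0, -0.077, 0.997, -0.0]
contact_force: [0.4, -0.3, -0.2]
gripper_width: 0.499
grasp_force: 0.0
```

Run:
```python
from h import *
import cv2
rel(tuple(rk([.4594,.3,.003]).round(4)))
p=bot.read_camera("scene"); cv2.imwrite("pics/s3.png",cv2.resize(p["color"][110:250,120:300,::-1],None,fx=3.5,fy=3.5))
c=(p["intrinsics"],p["pose"]); o,T=tool()
print(((proj(c,[o['eef_pos'],[.4594,.3,.0055]])-[120,110])*3.5).round())
```

```text
t 6.9 rack tcp [-0.0565  0.3352  0.1051] yaw y 98.8 F [ 0.4 -0.3 -0.2] w 0.499 g 0.0
(np.float64(-0.0579), np.float64(0.3358), np.float64(0.003)) [0.007, 0.003, 0.511]
[[230. 188.]
 [250. 290.]]
```

View pics/s3.png

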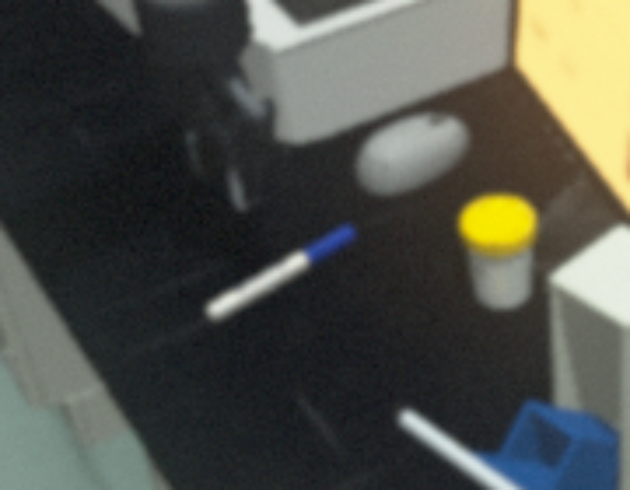

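The crop shows the marker at (208,313)-(355,232), with the planned grip at (250,290) on its white barrel.

Request:
apply_moves(deltas=[[0.6,[0.004,0.002,0.2],0],[0.6,[0.007,0.003,0.4],0],[0.6,[0.007,0.003,0.48],0],[0.6,[0.007,0.003,0.51],0],[0.6,[0.007,0.003,0.51],0],[1,[0.007,0.003,0.51],0],[1,[0.007,0.003,0.51],0],[1,[0.007,0.003,0.51],0],[1,[0.007,0.003,0.51],0],[1,[0.007,0.003,0.51],0]], squeeze=25)

```text
t: 7.95
eef_pos: [0.4603, 0.3015, 0.0048]
tool_rot: [0.001, -0.079, 0.997, 0.001]
contact_force: [-0.7, 0.7, 8.4]
gripper_width: 0.118
grasp_force: 27.1
```

Request:
apply_moves(deltas=[[1,[0,0,-0.1],0],[1,[0,0,-0.3],0],[1,[0,0,-0.5],0],[1,[0,-0.1,-0.7],0],[1,[0.03,-0.3,-0.8],-0.0117],[1,[0.06,-0.55,-0.8],-0.0117],[1,[0.09,-0.7,-0.8],-0.0117],[1,[0.09,-0.8,-0.8],-0.0117],[1,[0.09,-0.8,-0.8],-0.0117]])

```text
t: 8.85
eef_pos: [0.4672, 0.1365, 0.1639]
tool_rot: [0.0, -0.113, 0.994, -0.0]
contact_force: [-0.6, 1.6, -0.3]
gripper_width: 0.118
grasp_force: 26.2
```

Run:
```python
from h import *
import cv2
rel((-.111,.058,.145))
o,T=tool()
ims=[]
for n in("scene","top"):
    p=bot.read_camera(n); c=(p["intrinsics"],p["pose"]); u=proj(c,o['eef_pos'])[0]; x,y=int(u[0])-60,int(u[1])-60
    x=max(0,min(x,440)); y=max(0,min(y,300)); ims.append(cv2.resize(p["color"][y:y+120,x:x+120,::-1],(400,400),interpolation=2)); print(n,u,x,y)
cv2.imwrite("pics/s4.png",np.hstack(ims))
```

```text
t 8.85 rack tcp [-0.0879  0.1749  0.1639] yaw y 103.0 F [-0.6  1.6 -0.3] w 0.118 g 26.2
(-0.111, 0.058, 0.145) [0.113, -0.585, 0.095]
scene [214.81647863 179.29043249] 154 119
top [229.27431644 264.34152477] 169 204
```

View pics/s4.png

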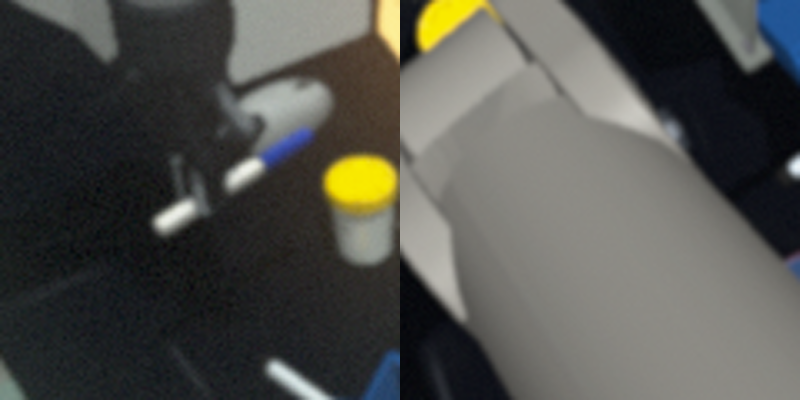

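Request:
apply_moves(deltas=[[1,[0.03,-0.2,0],0],[1,[0.07,-0.4,0.03],0],[1,[0.098,-0.55,0.07],0],[1,[0.098,-0.585,0.12],0],[1,[0.098,-0.585,0.16],0],[1,[0.098,-0.585,0.19],0],[1,[0.098,-0.585,0.21],0],[1,[0.098,-0.585,0.21],0]], squeeze=20)

```text
t: 9.75
eef_pos: [0.4746, 0.023, 0.1207]
tool_rot: [-0.0, -0.117, 0.993, 0.0]
contact_force: [0.5, 1.6, -0.1]
gripper_width: 0.116
grasp_force: 26.2
```

Request:
apply_moves(deltas=[[1,[0,0,0.02],0],[1,[0,0,0.04],0],[1,[0,0,0.06],0],[1,[0,0,0.08],0],[1,[0,0,0.1],0],[1,[0,0,0.115],0],[1,[0,0,0.13],0],[1,[0,0,0.13],0]])

```text
t: 10.55
eef_pos: [0.4779, 0.023, 0.0971]
tool_rot: [0.003, -0.117, 0.993, 0.001]
contact_force: [2.5, 1.7, 10.8]
gripper_width: 0.116
grasp_force: 38.7
```

Run:
```python
from h import *
import cv2
rel((-.108,.058,.098))
p=bot.read_camera("scene"); cv2.imwrite("pics/s5.png",cv2.resize(p["color"][150:280,190:340,::-1],None,fx=4,fy=4,interpolation=2))
```

```text
t 10.55 rack tcp [-0.1036  0.062   0.0971] yaw y 103.4 F [ 2.5  1.7 10.8] w 0.116 g 38.7
(-0.108, 0.058, 0.098) [0.022, -0.02, -0.005]
```

View pics/s5.png

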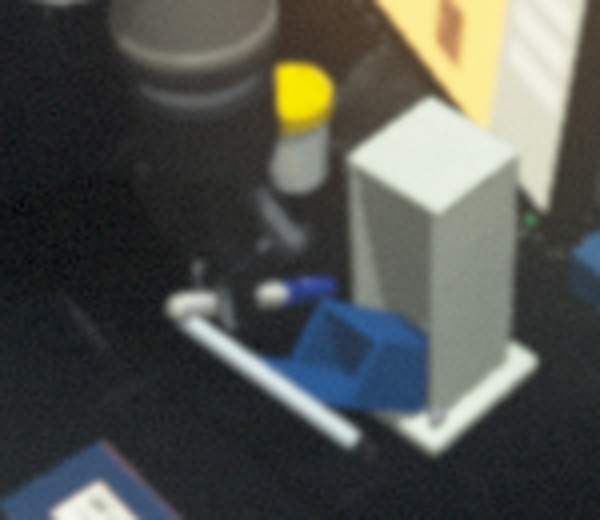

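Run:
```python
from h import *
p=bot.read_camera("scene"); c=(p["intrinsics"],p["pose"]); o,_=tool(); P=rk(o['eef_pos'])
for d in (0,15,25,35,45,55):
    t=np.radians(d); v=np.array([np.cos(t),0,-np.sin(t)])
    print(d,((proj(c,[w(P+.1*v),w(P-.038*v)])-[190,150])*4).round().tolist())
```

```text
0 [[350.0, 218.0], [176.0, 348.0]]
15 [[348.0, 253.0], [176.0, 335.0]]
25 [[341.0, 278.0], [178.0, 325.0]]
35 [[332.0, 303.0], [182.0, 314.0]]
45 [[320.0, 328.0], [187.0, 303.0]]
55 [[305.0, 353.0], [193.0, 293.0]]
```

Tilt is about 30-33° so far. I'll press a bit further.

Request:
apply_moves(deltas=[[1,[0.01,0,0.02],0],[1,[0.015,0,0.04],0],[1,[0.015,0,0.06],0],[1,[0.015,0,0.075],0],[1,[0.015,0,0.075],0]])

```text
t: 11.15
eef_pos: [0.4786, 0.0225, 0.0834]
tool_rot: [0.006, -0.117, 0.993, 0.0]
contact_force: [7.3, 1.9, 11.9]
gripper_width: 0.113
grasp_force: 49.2
```

Request:
apply_moves(deltas=[[1,[0,0,-0.2],0],[1,[0,0,-0.4],0],[1,[0,0,-0.6],0],[1,[0,0,-0.6],0],[1,[0,0,-0.6],0]])

```text
t: 11.65
eef_pos: [0.4725, 0.0214, 0.2011]
tool_rot: [0.001, -0.117, 0.993, 0.0]
contact_force: [-0.6, 0.6, -0.5]
gripper_width: 0.114
grasp_force: 47.3
```

Run:
```python
from h import *
import cv2
rel()
p=bot.read_camera("scene"); cv2.imwrite("pics/s6.png",cv2.resize(p["color"][130:280,190:340,::-1],None,fx=4,fy=4,interpolation=2))
c=(p["intrinsics"],p["pose"]); o,_=tool(); P=rk(o['eef_pos'])
for d in (25,35,45,55):
    t=np.radians(d); v=np.array([np.cos(t),0,-np.sin(t)])
    print(d,((proj(c,[w(P+.1*v),w(P-.038*v)])-[190,130])*4).round().tolist())
```

```text
t 11.65 rack tcp [-0.1092  0.0617  0.2011] yaw y 103.4 F [-0.6  0.6 -0.5] w 0.114 g 47.3
25 [[328.0, 234.0], [150.0, 271.0]]
35 [[318.0, 262.0], [153.0, 259.0]]
45 [[305.0, 290.0], [159.0, 247.0]]
55 [[290.0, 317.0], [165.0, 236.0]]
```

View pics/s6.png

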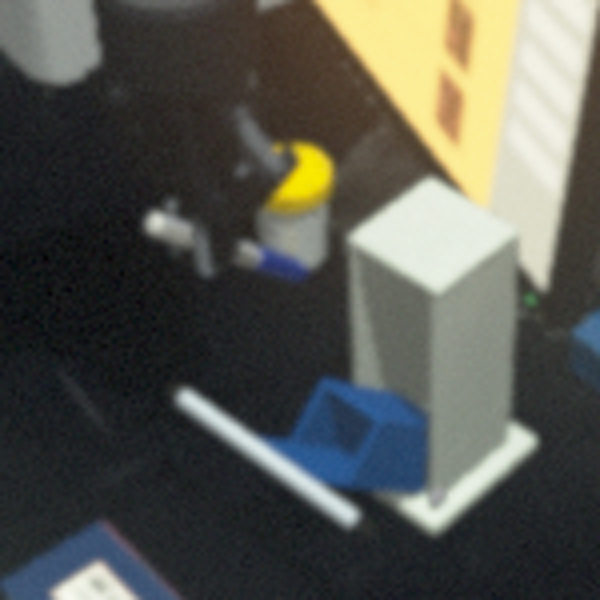

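Run:
```python
from h import *
p=bot.read_camera("scene"); c=(p["intrinsics"],p["pose"]); o,_=tool(); P=rk(o['eef_pos'])
K,T=c
pts=[]
for uv in((310,275),(146,218)):
    d=RZ.T@T[:3,:3]@np.linalg.solve(K,[uv[0]/4+190,uv[1]/4+130,1]); s=rk(T[:3,3]); q=s+d*(P[1]-s[1])/d[1]; pts.append(q-P); print((q-P).round(4))
v=pts[0]-pts[1]; print(np.linalg.norm(v),np.degrees(np.arctan2(-v[2],v[0])))
```

```text
[ 0.0755 -0.     -0.0616]
[-0.0317 -0.      0.05  ]
0.15472471163931598 46.17313757937418
```

Tilt is 46°, which matches the pocket. Now over to the mouth.

Run:
```python
from h import *
rel((-.14,.03,.215),(-.14,0,.215),(-.160,0,.175),(-.165,0,.160),(-.148,0,.143),(-.13,0,.126),(-.115,0,.111))
```

```text
t 11.75 rack tcp [-0.1107  0.0617  0.1993] yaw y 103.4 F [-0.5  0.   0.6] w 0.119 g 47.3
(-0.14, 0.03, 0.215) [0.147, -0.158, -0.078]
(-0.14, 0, 0.215) [0.147, -0.308, -0.078]
(-0.16, 0, 0.175) [0.247, -0.308, 0.122]
(-0.165, 0, 0.16) [0.272, -0.308, 0.197]
(-0.148, 0, 0.143) [0.187, -0.308, 0.282]
(-0.13, 0, 0.126) [0.096, -0.308, 0.366]
(-0.115, 0, 0.111) [0.021, -0.308, 0.441]
```

Request:
apply_moves(deltas=[[1,[0.08,-0.08,-0.078],0],[1,[0.147,-0.2,-0.078],0],[1,[0.147,-0.308,-0.078],0],[1,[0.2,-0.308,0.02],0],[1,[0.247,-0.308,0.122],0],[1,[0.272,-0.308,0.197],0],[1,[0.272,-0.308,0.197],0]])

```text
t: 12.45
eef_pos: [0.43, -0.0519, 0.158]
tool_rot: [-0.004, -0.116, 0.993, 0.0]
contact_force: [-1.0, -0.1, -0.8]
gripper_width: 0.112
grasp_force: 47.2
```

Run:
```python
from h import *
import cv2
rel((-.165,0,.160),(-.148,0,.143),(-.13,0,.126),(-.115,0,.111))
ims=[]
for n,x,y in(("scene",190,150),("top",225,140)):
    p=bot.read_camera(n); ims.append(cv2.resize(p["color"][y:y+130,x:x+100,::-1],(400,520),interpolation=2))
cv2.imwrite("pics/s7.png",np.hstack(ims))
```

```text
t 12.45 rack tcp [-0.1674  0.0002  0.158 ] yaw y 103.3 F [-1.  -0.1 -0.8] w 0.112 g 47.2
(-0.165, 0, 0.16) [-0.012, -0.001, -0.01]
(-0.148, 0, 0.143) [-0.098, -0.001, 0.074]
(-0.13, 0, 0.126) [-0.188, -0.001, 0.158]
(-0.115, 0, 0.111) [-0.264, -0.001, 0.233]
```

View pics/s7.png

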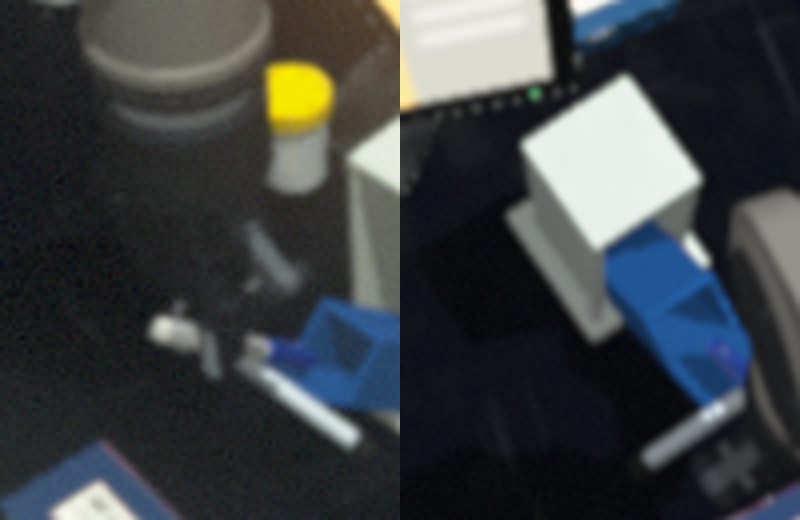

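The cap has passed over the bar and lies above the front panel, at about (290,352) in the left crop and (725,350) in the right, heading into the mouth. Now down along the pocket axis.

Request:
apply_moves(deltas=[[1,[-0.03,0,0.01],0],[1,[-0.065,0,0.042],0],[1,[-0.098,0,0.074],0],[1,[-0.143,0,0.116],0],[1,[-0.143,0,0.116],0]])

```text
t: 13.05
eef_pos: [0.4619, -0.0445, 0.1366]
tool_rot: [-0.001, -0.117, 0.993, -0.0]
contact_force: [-0.8, -0.5, -0.5]
gripper_width: 0.113
grasp_force: 47.3
```

Request:
apply_moves(deltas=[[1,[-0.04,0,0.04],0],[1,[-0.08,0,0.08],0],[1,[-0.12,0,0.117],0],[1,[-0.12,0,0.117],0]])

```text
t: 13.45
eef_pos: [0.485, -0.0391, 0.1132]
tool_rot: [-0.001, -0.117, 0.993, -0.0]
contact_force: [-0.7, 0.1, -0.7]
gripper_width: 0.118
grasp_force: 47.3
```

Run:
```python
from h import *
import cv2
rel()
ims=[]
for n,x,y in(("scene",190,150),("top",225,140)):
    p=bot.read_camera(n); ims.append(cv2.resize(p["color"][y:y+130,x:x+100,::-1],(400,520),interpolation=2))
cv2.imwrite("pics/s8.png",np.hstack(ims))
```

```text
t 13.45 rack tcp [-0.111  -0.      0.1132] yaw y 103.4 F [-0.7  0.1 -0.7] w 0.118 g 47.3
```

Request:
apply_moves(deltas=[[0.75,[0,0,0],0],[0.7,[0,0,0],0],[0.7,[0,0,0],0],[0.7,[0,0,0],0],[0.7,[0,0,0],0],[0.7,[0,0,-0.1],0],[0.7,[0,0,-0.25],0],[0.7,[0,0,-0.45],0],[0.7,[0,0,-0.65],0],[0.7,[0,0,-0.65],0]])

```text
t: 14.55
eef_pos: [0.4876, -0.0396, 0.2495]
tool_rot: [0.005, -0.116, 0.993, 0.0]
contact_force: [-0.9, -0.3, 0.4]
gripper_width: 0.299
grasp_force: 0.0
```

Run:
```python
from h import *
import cv2
rel((-.2,0,.2),(-.2,.055,.15))
ims=[]
for n,x,y in(("scene",200,150),("top",225,140)):
    p=bot.read_camera(n); ims.append(cv2.resize(p["color"][y:y+130,x:x+100,::-1],(400,520),interpolation=2))
    for d in bot.look_for(p,"marker"): print(n,rk(d["point"]).round(3),round(d["confidence"],2))
cv2.imwrite("pics/s9.png",np.hstack(ims))
```

```text
t 14.55 rack tcp [-0.1086 -0.0012  0.2495] yaw y 103.3 F [-0.9 -0.3  0.4] w 0.299 g 0.0
(-0.2, 0, 0.2) [0.46, 0.006, 0.243]
(-0.2, 0.055, 0.15) [0.462, 0.282, 0.493]
scene [-0.107 -0.002  0.101] 0.61
top [-0.116  0.001  0.119] 0.38
```

The marker is detected inside the pocket against its front panel, at about (x_p 10, z_p 109) mm, which fits it standing on the floor. Now I go in front of the bar with the fingers shut.

Request:
apply_moves(deltas=[[0.9,[0.14,0,0],0],[1,[0.27,0,0.1],0],[1,[0.275,0.006,0.3],0],[1,[0.275,0.006,0.5],0],[1,[0.275,0.006,0.7],0],[1,[0.275,0.006,0.77],0],[1,[0.275,0.006,0.77],0]])

```text
t: 15.45
eef_pos: [0.4275, -0.0513, 0.0873]
tool_rot: [-0.004, -0.116, 0.993, -0.0]
contact_force: [0.2, -0.1, 0.5]
gripper_width: 0.001
grasp_force: 0.0
```

Run:
```python
from h import *
rel(*[(round(-.05-.135*np.sin(a),4),0,round(.002+.135*np.cos(a),4)) for a in np.arange(.8,-.01,-.1)],(-.044,0,.137))
for n in("scene","top"):
    p=bot.read_camera(n)
    for d in bot.look_for(p,"marker"): print(n,rk(d["point"]).round(3),round(d["confidence"],2))
```

```text
t 15.45 rack tcp [-0.1697  0.0013  0.0873] yaw y 103.3 F [ 0.2 -0.1  0.5] w 0.001 g 0.0
(np.float64(-0.1468), 0, np.float64(0.0961)) [-0.114, -0.007, -0.045]
(np.float64(-0.137), 0, np.float64(0.1053)) [-0.163, -0.007, -0.091]
(np.float64(-0.1262), 0, np.float64(0.1134)) [-0.217, -0.007, -0.132]
(np.float64(-0.1147), 0, np.float64(0.1205)) [-0.274, -0.007, -0.168]
(np.float64(-0.1026), 0, np.float64(0.1263)) [-0.334, -0.007, -0.198]
(np.float64(-0.0899), 0, np.float64(0.131)) [-0.397, -0.007, -0.222]
(np.float64(-0.0768), 0, np.float64(0.1343)) [-0.463, -0.007, -0.239]
(np.float64(-0.0635), 0, np.float64(0.1363)) [-0.529, -0.007, -0.249]
(np.float64(-0.05), 0, np.float64(0.137)) [-0.597, -0.007, -0.253]
(-0.044, 0, 0.137) [-0.627, -0.007, -0.253]
scene [-0.099 -0.003  0.091] 0.68
top [-0.091  0.002  0.092] 0.44
```

Request:
apply_moves(deltas=[[1,[-0.06,-0.007,-0.02],0],[1,[-0.114,-0.007,-0.045],0],[1,[-0.14,-0.007,-0.068],0],[1,[-0.163,-0.007,-0.091],0],[1,[-0.19,-0.007,-0.112],0],[1,[-0.217,-0.007,-0.132],0],[1,[-0.245,-0.007,-0.15],0],[1,[-0.274,-0.007,-0.168],0],[1,[-0.304,-0.007,-0.183],0],[1,[-0.334,-0.007,-0.198],0],[1,[-0.365,-0.007,-0.21],0],[1,[-0.397,-0.007,-0.222],0]])

```text
t: 16.85
eef_pos: [0.5089, -0.0339, 0.1349]
tool_rot: [0.0, -0.116, 0.993, -0.0]
contact_force: [-1.3, -1.8, 0.6]
gripper_width: 0.001
grasp_force: 0.7
```

Run:
```python
from h import *
rel((-.0768,0,.1343),(-.0635,0,.1363),(-.05,0,.137),(-.044,0,.137))
p=bot.read_camera("scene")
for d in bot.look_for(p,"marker"): print(rk(d["point"]).round(3),round(d["confidence"],2))
```

```text
t 16.85 rack tcp [-0.0865 -0.0005  0.1349] yaw y 103.4 F [-1.3 -1.8  0.6] w 0.001 g 0.7
(-0.0768, 0, 0.1343) [-0.049, 0.002, 0.003]
(-0.0635, 0, 0.1363) [-0.115, 0.002, -0.007]
(-0.05, 0, 0.137) [-0.183, 0.002, -0.011]
(-0.044, 0, 0.137) [-0.213, 0.002, -0.011]
```

Moving with light force. Now the last stretch, gently.

Request:
apply_moves(deltas=[[1,[-0.025,0,0],0],[1,[-0.05,0,0],0],[1,[-0.08,0,-0.003],0],[1,[-0.115,0,-0.007],0],[1,[-0.145,0,-0.01],0],[1,[-0.17,0,-0.011],0],[1,[-0.19,0,-0.011],0],[1,[-0.21,0,-0.011],0],[1,[-0.225,0,-0.011],0],[1,[-0.225,0,-0.011],0]])

```text
t: 17.95
eef_pos: [0.5439, -0.0258, 0.1352]
tool_rot: [-0.009, -0.115, 0.993, 0.0]
contact_force: [-22.9, -3.9, 15.3]
gripper_width: -0.001
grasp_force: 11.9
```

Request:
apply_moves(deltas=[[1,[0.05,0,0],0],[1,[0.15,0,0],0],[1,[0.3,0,0],0],[1,[0.45,0.2,0],0],[1,[0.45,0.4,-0.1],0],[1,[0.45,0.6,-0.2],0],[1,[0.45,0.8,-0.3],0],[1,[0.45,1,-0.4],0],[1,[0.45,1,-0.4],0],[1,[0.45,1,-0.4],0]])

```text
t: 18.95
eef_pos: [0.4187, 0.1513, 0.2174]
tool_rot: [0.001, -0.117, 0.993, 0.0]
contact_force: [0.2, -0.4, -0.1]
gripper_width: 0.0
grasp_force: 0.0
```

Run:
```python
from h import *
import cv2
rel()
ims=[]
for n,x,y in(("scene",250,165),("top",245,150)):
    p=bot.read_camera(n); c=(p["intrinsics"],p["pose"]); ims.append(cv2.resize(p["color"][y:y+100,x:x+80,::-1],(400,500),interpolation=2))
    for t in("marker","cup","oil","tweezers"):
        for d in bot.look_for(p,t): print(n,t,np.round(d["point"],3),rk(d["point"]).round(3),round(d["confidence"],2))
    for a in(0,.03,.06,.1): print(a,((proj(c,[w((-.036-.135*np.sin(a),s*.075,.018+.135*np.cos(a))) for s in(1,-1)])-[x,y])*5).round().tolist())
cv2.imwrite("pics/s10.png",np.hstack(ims))
```

```text
t 18.95 rack tcp [-0.1317  0.2005  0.2174] yaw y 103.5 F [ 0.2 -0.4 -0.1] w 0.0 g 0.0
scene cup [0.615 0.182 0.066] [0.067 0.185 0.066] 0.6
scene oil [ 0.648 -0.28   0.051] [-0.007 -0.272  0.051] 0.66
scene tweezers [ 0.458 -0.251  0.005] [-0.186 -0.2    0.005] 0.83
scene tweezers [ 0.556 -0.025  0.115] [-0.039 -0.003  0.115] 0.38
0 [[63.0, 131.0], [322.0, 293.0]]
0.03 [[57.0, 135.0], [316.0, 298.0]]
0.06 [[51.0, 140.0], [309.0, 304.0]]
0.1 [[42.0, 147.0], [301.0, 312.0]]
top cup [0.617 0.192 0.068] [0.071 0.195 0.068] 0.58
top oil [ 0.649 -0.261  0.05 ] [-0.003 -0.254  0.05 ] 0.46
top tweezers [ 0.457 -0.252  0.004] [-0.188 -0.201  0.004] 0.46
0 [[59.0, 332.0], [354.0, 135.0]]
0.03 [[64.0, 340.0], [360.0, 142.0]]
0.06 [[70.0, 348.0], [365.0, 150.0]]
0.1 [[77.0, 359.0], [373.0, 161.0]]
```

View pics/s10.png

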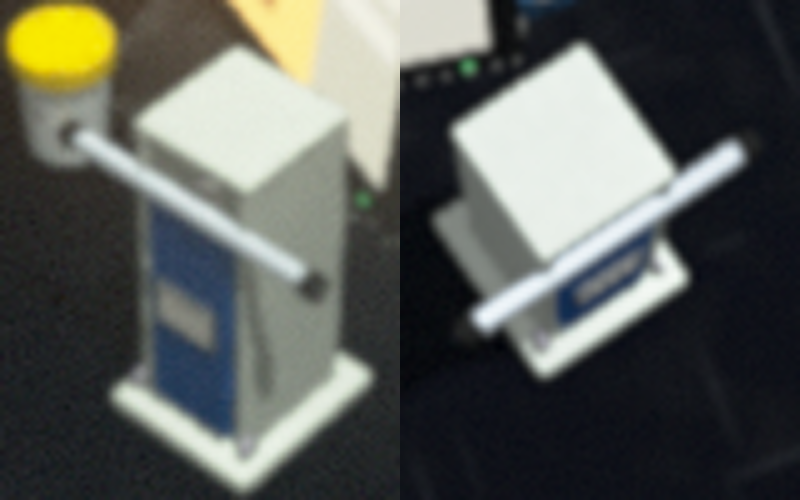

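The pocket is shut: the bar ends at (63,130) and (322,287) match 0 rad. The marker is inside, no longer detected anywhere else. The cup, oil and tweezers have not moved.

```bash
python3 -c "
from station import bot
print(bot.hand_in())"
```

```text
the job is handed in; nothing more can be done
None
```

I stood the marker, cap down, in the opened pocket, pushed the pocket fully shut, and handed the job in at about 19 s; the marker is hidden under the roof, so I couldn't see it standing, but the cup, oil bottle and tweezers haven't moved.

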